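Rock the angle gauge on a beam stud until its pointer rests on the set mark

TASK

Lift the angle gauge by its yellow handle up and off the two prongs of its hanger and stand it upright, foot down, on the middle of the sprung, domed stud of the orange beam offcut, pressing only lightly. Then, keeping the foot on the stud, rock the gauge sideways until its swinging pointer settles on the red mark of the dial, and hold it there: finish while still gripping the gauge with its foot on the stud. Do not drop the gauge, and leave the blue tape roll, blue bin, amber jar and spanner where they are.

Things in the scene. Friction and masses are not known exactly. Their poses are not given: they have to be found in the camera images.
- gauge: Loose angle gauge, about 0.3 to 0.5 kg, 190 mm tall, hanging upright by its crossbar at the start. Origin: underside of its foot; z up the gauge, x out of the dial face (roughly world +x at the start), y along the crossbar. Dial disc 96 mm wide, 12 thick, centre at z = 60 mm; crossbar 8 mm thick, 148 long at z = 124; yellow handle 24 (x) x 28 (y) mm, z = 106 to 190.
- handle (a point): Grip point in the middle of the yellow handle, at z = 168 mm of the gauge, 22 mm below the handle's top; pinch from above across the 28 mm (gauge y) or the 24 mm (gauge x). Axes as the gauge's.
- foot (a point): Centre of the flat underside of the gauge's dark steel foot, 30 (x) x 44 (y) x 12 mm (same origin and axes as the gauge). It hangs about 50 mm above the bench at the start.
- pointer (a joint): Black swinging pointer, 38 mm long, a lightly damped pendulum on the dial's centre. 0 when it points at the foot; positive towards the gauge's +y (right of the foot, facing the dial). It hangs plumb: it reads r when the gauge's top leans by r towards the gauge's own +y (a turn of -r about gauge +x). It swings for about 1 s after a move.
- bezel (a joint): Setting of the red mark on the dial's rim, same zero and sense as the pointer; 0.2 to 0.42 rad, different each time, always on the gauge's +y side. It stays as set.
- pointer_tip (a point): Tip of the pointer, 38 mm from the dial's centre; its z axis runs from the tip to the dial's centre.
- mark (a point): Red mark, 5 x 12 mm, 38 mm from the dial's centre; its z axis runs from the mark to the dial's centre.
- hanger: Fixed grey and blue hanger stand, 183 mm tall. Origin: on the bench below the seats; x points out along the prongs, as the hanging gauge's x. Uprights 56 mm behind the seats; two 8 mm blue prongs along x at y = +60 and -60 mm, each with a V seat whose lip is 12 mm higher and 20 mm in front. Raised 30 mm the gauge is off, free to be drawn out along +x.
- beam: Fixed orange racking beam offcut, 50 (x) x 160 (y) x 40 mm high, lying on the bench. Origin: centre of its underside.
- collar: Fixed dark steel collar, 40 mm across, 6 mm high, on the beam's top at a different place along it each time; it carries the sprung stud. Origin: centre of its base, 40 mm above the bench.
- stud (a joint): Bright steel stud in the collar, 28 mm thick with a hemispherical top of 14 mm radius, sprung downwards: 0 when up, its top then 30 mm above the beam (70 mm above the bench), grows to 0.010 m when pushed fully down. Spring about 1 N per mm (fully down 10 N, then a hard stop).
- stud_top (a point): Topmost point of the stud's dome (it sinks with the stud); the dome's centre lies 14 mm below.
- tape_blue: Bystander, leave alone: blue tape roll, 100 mm across, 60 mm high; origin at the centre of its underside.
- glue_jar: Bystander, leave alone: amber jar, 60 mm across, 90 mm high; origin at the centre of its underside.
- spanner: Bystander, leave alone: spanner lying flat along x; origin at the centre of its underside.
- parts_bin: Bystander, leave alone: blue open bin 110 x 90 x 70 mm high; origin at the centre of its underside.
There are look-alikes about, which are no part of the job. Of the things that look like the gauge, the smallest one is meant.

How it is judged:
By the outcome, as a careful person would: the job done as asked, in the order asked, and still so for the second after the job is handed in, while the arm keeps its last pose, push and grip.
It also fails if it takes over 58 s, if anything falls off the work surface, if the arm or the gripper's body presses on something with over 40 N, if the wrist force passes 120 N, or if a joint passes its speed limit or range.

ROBOT

A 7-joint arm with a two-finger parallel gripper is mounted at the origin on the work surface. World frame = base frame: x ahead of the robot, y to its left, z up, the work surface at z = 0. Lengths are in m, angles in degrees, forces in N, time in s.
With the tool pointing down it reaches from about 0.425 to 0.95 m from the base axis. Payload 4.7 kg.
Tool frame: the origin (TCP) lies at the very end of the fingers, on their centre line; the grasp point (between the pads) lies 19 mm behind it; z points along the fingers, y is the direction in which the jaws open and shut (so a half turn about z gives the same grasp; the last joint's range is limited). The gripper opens to 87 mm and grips with 3 to 60 N. Pads are 19 mm wide; open, the fingers measure 117 mm over their backs; the gripper's body (75 mm by 190 mm) begins 51 mm behind the grasp point.
Start: joints at [68.016, 26.849, -2.785, 87.806, 1.381, 65.374, -4.715], TCP at [0.235, -0.633, 0.223] pointing down, gripper open.
Joint ranges: [-148.3, 148.3], [-19.14, 114.17], [-79.39, 73.82], [5.75, 140.21], [-59.74, 239.74], [12.07, 113.84], [-152.46, 152.46]. Speed limits (degrees/s): [147.25, 147.25, 180, 180, 180, 180, 180].

INTERFACE

Orientations are given as [roll, pitch, yaw] about the fixed x, y, z axes, in that order (R = Rz(yaw) Ry(pitch) Rx(roll)).
In Python, from workcell import r, camera, calibration gives the robot as it stands. The module is installed in compiled form; this text tells all that it offers.
- The arm moves only by the shell command python3 -m pendant 'ROWS'. ROWS is a JSON object of lists of equal length, an entry for each row: "twist": the turn, a rotation vector about the world's x, y, z in units of 8 degrees (1.0 is 8 degrees), a list of three; "slide": the shift along the world's x, y, z in units of 50 mm (1.0 is 50 mm), a list of three; "fingers": the opening, from 0 (shut) to 1 (fully open). In form: {"twist": [[rx, ry, rz], ...], "slide": [[x, y, z], ...], "fingers": [fingers, ...]}. A call has 1 to 5 rows; each row shifts and turns the commanded pose from where the row before left it; what a row does not reach is not made up. A row lasts 1/8 s, in which the tool goes at most 62.5 mm and 10.7 degrees, less where a joint would pass 70% of its speed; a pose out of reach is approached as far as the arm can. A call is refused whole if a number of a shift passes 1 or a number of a turn 1, either way. A call with a gripper value outside its range is refused whole. The fingers move at their own pace and stop on an object; the grip force is fixed at half the most. Time passes only in rows, so rows that do not move let the fingers close. It gives the time, the measured TCP pose, the force and the opening at its end, in the units of the state.
- r.get_state(): the state, without advancing time (a new reading comes with each control period).
- camera(name): name is "side" or "top" or "wrist"; returns the picture (400x640x3 uint8, red, green, blue); there is no depth.
- calibration(name): a dict with "fx", "fy", "cx", "cy" (pixels), "rvec" (rotation vector, rad) and "tvec" (3), from world to camera coordinates, as OpenCV has them; the wrist camera has in their place "mount" (4x4, takes a point from camera to tool coordinates, whose origin is the TCP and whose axes are the flange's). Camera axes: x right, y down, z forward; pixel columns grow to the right and rows downward; lengths in m; the calibration is good to about 2 mm. The wrist camera is an equidistant fisheye: a pixel r from the principal point sees the ray r / f radians off the axis. A picture is of the moment at which its call begins: read the wrist's pose just before it. calibration takes no time and is no camera call.
- r.hand_in(): hands the job in, once; it reports no verdict.
The state is a dict: "clock": time; "joint_pos": joint angles; "qd": joint speeds; "joint_efforts": joint torques, N m; "ee_pos": TCP position; "tcp_rot": TCP orientation; "wrist_force": force on the tool from outside, world axes, zero at the start; "moment": the same for the moment, N m; "grip_width": finger opening in m.
Only numpy, scipy, OpenCV 4.12 (cv2) and the standard library are available. Lean on these libraries where they do the work, as an engineer would, in place of code of your own. Each camera call takes 0.05 s, during which the arm holds its last target.

## Working session

There is one attempt and no reset: what is moved stays moved. The work goes in short steps, Python scripts to look and compute and a shell command to move; the robot and the scene stay as the last step left them, time stands still between calls to the robot, and variables do not carry over. Pictures are saved under pics/ and viewed, and the job is handed in when it is done.

```bash
mkdir -p pics; python3 - <<'E'
from workcell import r,camera,calibration
import cv2,numpy as np
print(r.get_state())
for n in ["side","top","wrist"]:
    c=calibration(n);print(n,c)
    cv2.imwrite(f"pics/{n}0.png",camera(n)[:,:,::-1])
E
```

```text
{'clock': 0.0, 'joint_pos': array([68.01582068, 26.89698671, -2.78354231, 87.87561418,  1.38142338,
       65.37592179, -4.71621209]), 'qd': array([ 0.12978615,  0.00943392, -0.03818083, -0.07328657,  0.00767178,
        0.04161112,  0.04896725]), 'joint_efforts': array([-3.04136321e-06, -5.07974803e+01, -8.09899229e-02, -2.36160386e+01,
       -6.13712962e-02,  3.79125320e-02,  1.77205534e-04]), 'ee_pos': array([ 0.23427614, -0.63237602,  0.2214892 ]), 'tcp_rot': array([-1.79885173e+02,  5.23253798e-03,  2.03289964e+01]), 'wrist_force': array([-0.50993044, -0.64812077, -0.10755541]), 'moment': array([ 0.00311761, -0.01687519,  0.02011322]), 'grip_width': 0.08735865055454987}
side {'fx': 377.6670391011687, 'fy': 377.6670391011687, 'cx': 321.325911605843, 'cy': 198.082718692513, 'rvec': array([ 1.03836951, -2.525669  ,  0.9307688 ]), 'tvec': array([0.33492213, 0.33571425, 1.01405974])}
top {'fx': 396.7623572753464, 'fy': 396.7623572753464, 'cx': 319.30451146075114, 'cy': 196.771912548128, 'rvec': array([ 2.14888647, -2.1280698 ,  0.18717021]), 'tvec': array([-0.02565919,  0.50290289,  1.07915069])}
wrist {'fx': 309.70691628693146, 'fy': 309.70691628693146, 'cx': 320.0835968476271, 'cy': 198.38230572166867, 'mount': array([[-4.99269319e-04, -9.52759466e-01, -3.03725452e-01,
         8.48101766e-02],
       [ 9.99999697e-01, -6.56898860e-04,  4.16815379e-04,
         1.14304764e-03],
       [-5.96641701e-04, -3.03725152e-01,  9.52759506e-01,
        -1.62055406e-01],
       [ 0.00000000e+00,  0.00000000e+00,  0.00000000e+00,
         1.00000000e+00]])}
```

View pics/side0.png

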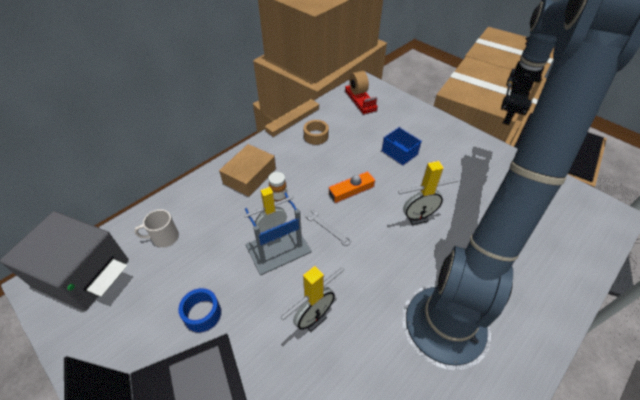

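View pics/top0.png

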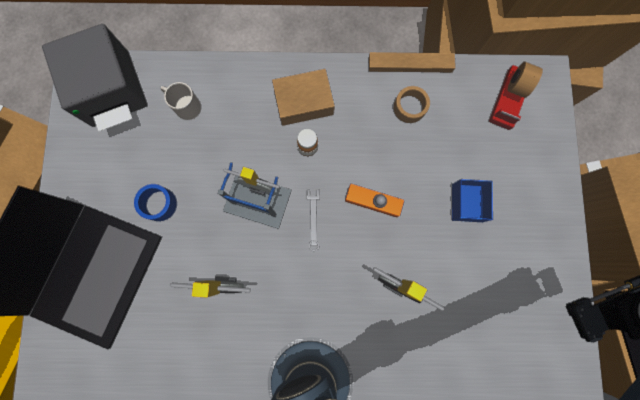

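View pics/wrist0.png

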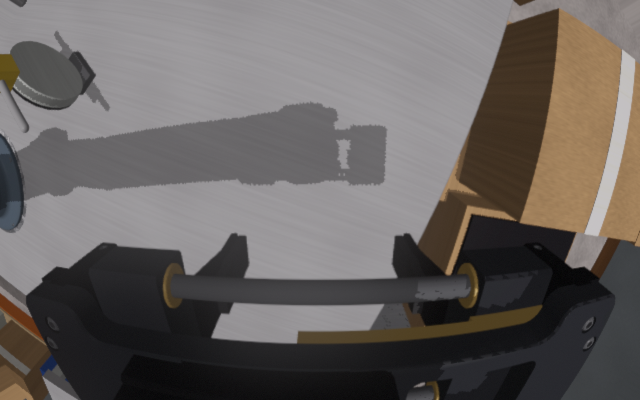

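The hanging gauge at top-view pixel (248,174) and side-view pixel (268,200) is the candidate. Two look-alikes stand on the bench, at top-view (203,289) and (413,291). The stud is at top-view (380,200). Next I'll triangulate and take close crops.

```bash
cat > h.py <<'E'
import numpy as np,cv2
from scipy.spatial.transform import Rotation as R
from workcell import r,camera,calibration
def P(n):
    c=calibration(n);K=np.array([[c['fx'],0,c['cx']],[0,c['fy'],c['cy']],[0,0,1]])
    Rm=cv2.Rodrigues(np.array(c['rvec']))[0];t=np.array(c['tvec']);return K,Rm,t
def ray(n,uv):
    K,Rm,t=P(n);d=Rm.T@np.linalg.inv(K)@np.array([uv[0],uv[1],1.]);return -Rm.T@t,d/np.linalg.norm(d)
def atz(n,uv,z):
    o,d=ray(n,uv);return o+d*(z-o[2])/d[2]
def proj(n,X):
    K,Rm,t=P(n);c=Rm@np.asarray(X)+t;p=K@c;return p[:2]/p[2]
def tri(a,ua,b,ub):
    o1,d1=ray(a,ua);o2,d2=ray(b,ub)
    A=np.c_[d1,-d2];s=np.linalg.lstsq(A,o2-o1,rcond=None)[0]
    p,q=o1+s[0]*d1,o2+s[1]*d2;return (p+q)/2,np.linalg.norm(p-q)
def crop(img,u0,v0,u1,v1,s,name):
    cv2.imwrite(name,cv2.resize(img[v0:v1,u0:u1,::-1],None,fx=s,fy=s,interpolation=cv2.INTER_CUBIC))
E
python3 - <<'E'
from h import *
print(ray('side',(320,200)),ray('top',(320,200)))
a=cv2.imread('pics/side0.png')[:,:,::-1];b=cv2.imread('pics/top0.png')[:,:,::-1]
crop(a,230,160,400,280,4.5,'pics/sc.png');crop(b,200,140,420,240,3.6,'pics/tc.png')
print(tri('side',(267,190),'top',(248,174)),atz('top',(380,200),.07),tri('side',(356,178),'top',(380,200)))
E
```

```text
(array([-0.03766655,  0.52441705,  0.98831272]), array([ 0.45031543, -0.45907871, -0.76580856])) (array([ 0.31758841, -0.01226327,  1.14765985]), array([ 0.1574777 , -0.00941772, -0.98747764]))
(array([0.52380212, 0.14927089, 0.24016775]), np.float64(0.004146614106757765)) [ 0.49117225 -0.18780352  0.07      ] (array([ 0.49328642, -0.19039796,  0.05518092]), np.float64(0.0006536867178229695))
```

View pics/sc.png

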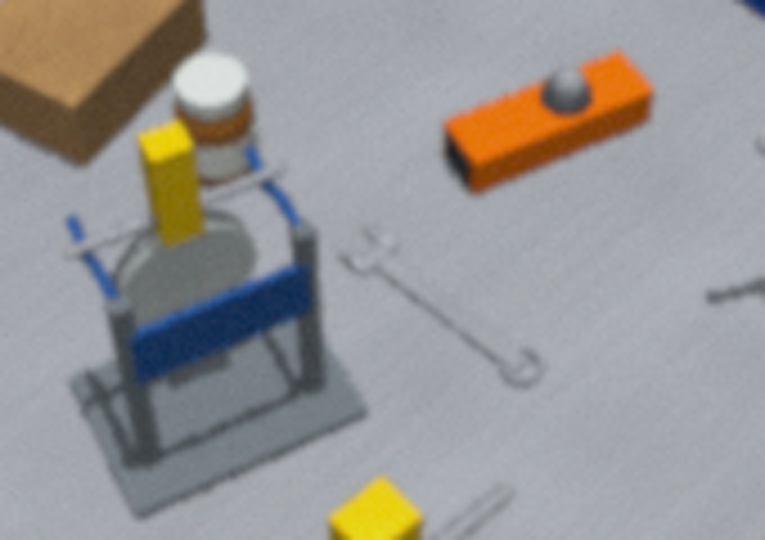

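View pics/tc.png

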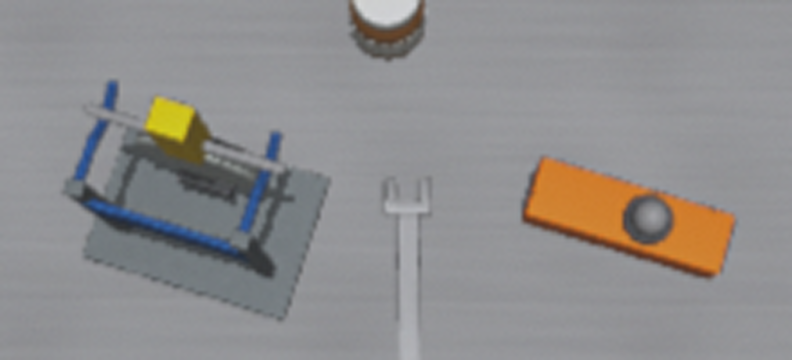

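```bash
python3 - <<'E'
from h import *
f=lambda u,v:(200+u/3.6-.36,140+v/3.6-.36)
g=lambda u,v:(230+u/4.5-.4,160+v/4.5-.4)
e1=atz('top',f(88,107),.176);e2=atz('top',f(285,170),.176)
print('bar',e1,e2,(e1+e2)/2,np.linalg.norm(e1-e2))
s1=atz('side',g(68,250),.176);s2=atz('side',g(282,172),.176)
print('barside',s1,s2,(s1+s2)/2,np.linalg.norm(s1-s2))
for z in(.24,): print('handle',atz('top',f(173,118),z),atz('side',g(166,140),z),tri('top',f(173,118),'side',g(166,140)))
d=e2-e1;print('gauge yaw',np.degrees(np.arctan2(d[0],-d[1])), np.degrees(np.arctan2((s2-s1)[0],-(s2-s1)[1])))
for k,uv in dict(a=(541,157),b=(735,213),c=(713,276),d=(524,217)).items(): print(k,atz('top',f(*uv),.04))
print('stud',atz('top',f(650,216),.065),tri('top',f(650,216),'side',g(567,88)))
E
```

```text
bar [0.54779911 0.21957988 0.176     ] [0.50461433 0.08138513 0.176     ] [0.52620672 0.15048251 0.176     ] 0.14478505546534512
barside [0.5469649  0.21967275 0.176     ] [0.50107648 0.08694518 0.176     ] [0.52402069 0.15330897 0.176     ] 0.1404363009786231
handle [0.52592075 0.14883156 0.24      ] [0.5249605  0.15269957 0.24      ] (array([0.52758771, 0.15012141, 0.23550974]), np.float64(0.0015460423335023979))
gauge yaw -17.35361710518315 -19.072002106571016
a [ 0.54344129 -0.10764991  0.04      ]
b [ 0.50013477 -0.26031104  0.04      ]
c [ 0.45006921 -0.24177455  0.04      ]
d [ 0.49521132 -0.09409924  0.04      ]
stud [ 0.49299237 -0.18917647  0.065     ] (array([ 0.49585842, -0.19243026,  0.04596825]), np.float64(0.0005207770140693308))
```

```bash
python3 -m pendant '{"twist":[[0,0,0],[0,0,0],[0,0,-0.8],[0,0,-0.8],[0,0,-0.8]],"slide":[[0,0,1],[0.3,0.5,1],[0.4,0.9,0],[0.4,0.9,0],[0.4,0.9,0]],"fingers":[1,1,1,1,1]}'
```

```text
clock: 0.78
ee_pos: [0.31, -0.4713, 0.3224]
tcp_rot: [-180.0, -0.0, 0.9]
wrist_force: [1.3, 0.0, 0.6]
grip_width: 0.0868
```

```bash
python3 -m pendant '{"twist":[[0,0,-0.8],[0,0,-0.8],[0,0,-0.8],[0,0,0],[0,0,0]],"slide":[[0.4,0.9,0],[0.4,0.9,0],[0.4,0.9,0],[0.4,0.9,0],[0.4,0.9,0]],"fingers":[1,1,1,1,1]}'
```

```text
clock: 1.4
ee_pos: [0.4098, -0.2463, 0.3225]
tcp_rot: [180.0, 0.0, -18.1]
wrist_force: [0.8, -0.8, -0.2]
grip_width: 0.0866
```

```bash
cat >> h.py <<'E'
def wpose(s=None):
    s=s or r.get_state();return R.from_euler('xyz',s['tcp_rot'],degrees=True).as_matrix(),np.array(s['ee_pos'])
def wray_tool(uv):
    c=calibration('wrist');d=np.array([(uv[0]-c['cx'])/c['fx'],(uv[1]-c['cy'])/c['fy']]);th=np.linalg.norm(d)
    v=np.r_[d/th*np.sin(th),np.cos(th)];M=np.array(c['mount']);return M[:3,3],M[:3,:3]@v
def wproj_tool(X):
    c=calibration('wrist');M=np.array(c['mount']);p=M[:3,:3].T@(np.asarray(X)-M[:3,3])
    q=np.hypot(p[0],p[1]);th=np.arctan2(q,p[2]);return np.array([c['cx']+c['fx']*th*p[0]/q,c['cy']+c['fy']*th*p[1]/q])
def watz(uv,z,pose):
    Rm,t=pose;o,d=wray_tool(uv);o=Rm@o+t;d=Rm@d;return o+d*(z-o[2])/d[2]
E
python3 - <<'E'
from h import *
p=wpose();print(p)
i=camera('wrist');cv2.imwrite('pics/w1.png',i[:,:,::-1]);np.save('w1pose.npy',np.c_[p[0],p[1]])
E
```

```text
(array([[ 9.50675254e-01, -3.10187925e-01, -1.09209786e-04],
       [-3.10187940e-01, -9.50675243e-01, -1.58783960e-04],
       [-5.45701731e-05,  1.84827540e-04, -9.99999981e-01]]), array([ 0.40980369, -0.24631229,  0.32247075]))
```

View pics/w1.png

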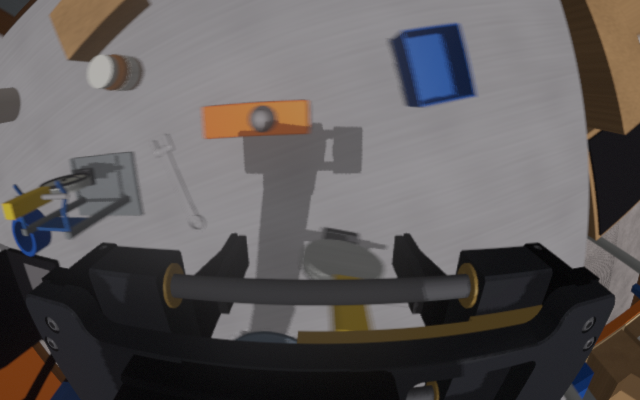

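The stud is at about (262,118) on the beam. The gauge and hanger are at left, around (40,205).

```bash
python3 - <<'E'
from h import *
i=cv2.imread('pics/w1.png');crop(i[:,:,::-1],190,85,325,150,5.8,'pics/w1c.png')
m=np.load('w1pose.npy');p=(m[:,:3],m[:,3])
for z in(.046,.056,.07):print(z,watz((262,118),z,p))
E
```

```text
0.046 [ 0.49725289 -0.18892705  0.046     ]
0.056 [ 0.49710633 -0.19084734  0.056     ]
0.07 [ 0.49690114 -0.19353574  0.07      ]
```

View pics/w1c.png

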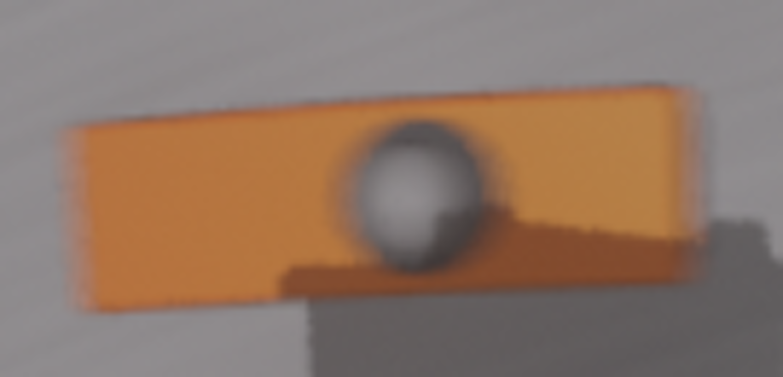

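```bash
python3 -m pendant '{"twist":[[0,0,0],[0,0,0],[0,0,0],[0,0,0],[0,0,0]],"slide":[[0.3,0.95,0],[0.3,0.95,0],[0.3,0.95,0],[0.3,0.95,0],[0.3,0.95,0]],"fingers":[1,1,1,1,1]}' && python3 -m pendant '{"twist":[[0,0,0],[0,0,0],[0,0,0],[0,0,0]],"slide":[[0.3,0.95,0],[0.3,0.95,0],[0.22,0.92,0],[0,0.3,0]],"fingers":[1,1,1,1]}'
python3 - <<'E'
from h import *
p=wpose();print(p)
i=camera('wrist');cv2.imwrite('pics/w2.png',i[:,:,::-1]);np.save('w2pose.npy',np.c_[p[0],p[1]])
i=camera('top');cv2.imwrite('pics/t2.png',i[:,:,::-1])
E
```

```text
clock: 2.08
ee_pos: [0.4847, -0.0092, 0.3225]
tcp_rot: [180.0, -0.0, -18.1]
wrist_force: [0.9, 0.3, 0.9]
grip_width: 0.0872
clock: 2.58
ee_pos: [0.5253, 0.1487, 0.3222]
tcp_rot: [-179.9, 0.1, -17.8]
wrist_force: [-0.9, -1.2, -0.5]
grip_width: 0.0873
(array([[ 9.52097463e-01, -3.05793122e-01, -9.94015546e-04],
       [-3.05791699e-01, -9.52097463e-01,  1.36273367e-03],
       [-1.36311426e-03, -9.93493565e-04, -9.99998577e-01]]), array([0.52528075, 0.14865178, 0.32217332]))
```

View pics/w2.png

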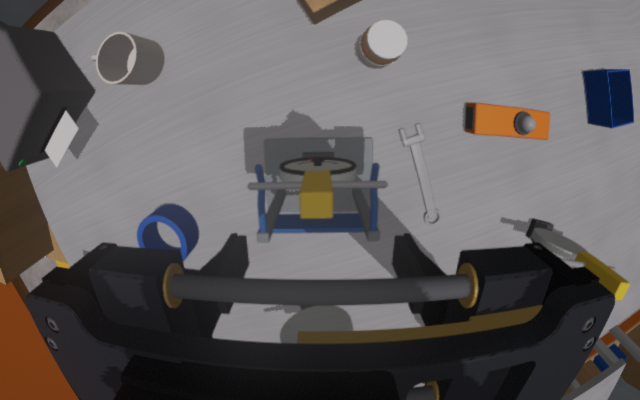

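```bash
python3 - <<'E'
from h import *
i=cv2.imread('pics/w2.png');crop(i[:,:,::-1],235,120,400,245,4.8,'pics/w2c.png')
m=np.load('w2pose.npy');p=(m[:,:3],m[:,3])
a=watz((250,185.5),.175,p);b=watz((385,184.5),.175,p);print(a,b,(a+b)/2,np.linalg.norm(a-b),np.degrees(np.arctan2((b-a)[0],-(b-a)[1])))
print(watz((316.5,204.5),.24,p))
E
```

```text
[0.54863459 0.21827356 0.175     ] [0.50620842 0.08290025 0.175     ] [0.5274215 0.1505869 0.175    ] 0.1418658280068222 -17.40105682499354
[0.52810149 0.15048151 0.24      ]
```

View pics/w2c.png

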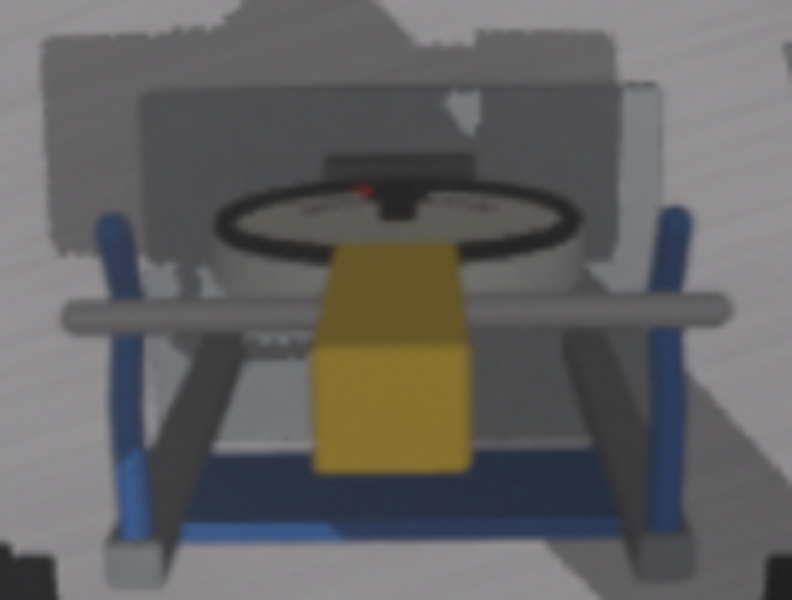

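Close crop: the hung gauge has its dial facing the camera. The red mark is left of the pointer, on gauge +y, as described. The handle is centred at about (316,204), so I'll align and descend.

```bash
python3 -m pendant '{"twist":[[0,0,0.05],[0,0,0],[0,0,0],[0,0,0],[0,0,0]],"slide":[[0.05,0.04,0],[0,0,-0.6],[0,0,-0.6],[0,0,-0.6],[0,0,-0.62]],"fingers":[1,1,1,1,1]}' && python3 -m pendant '{"twist":[[0,0,0],[0,0,0],[0,0,0],[0,0,0],[0,0,0]],"slide":[[0,0,0],[0,0,0],[0,0,0],[0,0,0],[0,0,0]],"fingers":[1,0.2,0.2,0.2,0.2]}'
python3 - <<'E'
from h import *
i=camera('wrist');crop(i,160,100,480,320,2.5,'pics/w3.png')
i=camera('side');crop(i,200,140,360,280,4,'pics/s3.png')
E
```

```text
clock: 3.3
ee_pos: [0.5286, 0.1451, 0.2009]
tcp_rot: [179.9, -0.1, -17.9]
wrist_force: [0.9, -0.4, -0.4]
grip_width: 0.0873
clock: 3.92
ee_pos: [0.5283, 0.1476, 0.2021]
tcp_rot: [-180.0, -0.0, -17.7]
wrist_force: [-0.2, -0.7, -0.5]
grip_width: 0.0549
```

View pics/w3.png

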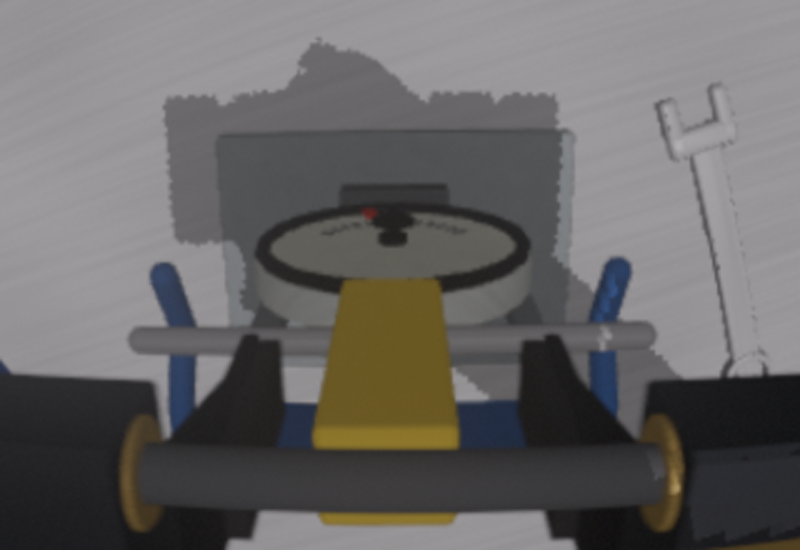

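View pics/s3.png

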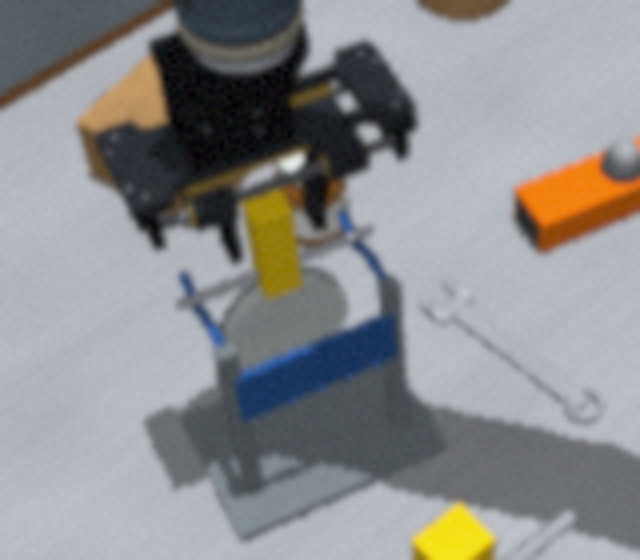

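The handle sits about 3 mm towards +y between the fingers. I'll shift, then close.

```bash
python3 -m pendant '{"twist":[[0,0,0.03],[0,0,0],[0,0,0],[0,0,0],[0,0,0]],"slide":[[0.0,0.05,-0.03],[0,0,0],[0,0,0],[0,0,0],[0,0,0]],"fingers":[0.45,0.2,0,0,0]}' && python3 -m pendant '{"twist":[[0,0,0],[0,0,0],[0,0,0]],"slide":[[0,0,0],[0,0,0],[0,0,0]],"fingers":[0,0,0]}'
```

```text
clock: 4.65
ee_pos: [0.528, 0.1502, 0.2]
tcp_rot: [180.0, 0.0, -17.4]
wrist_force: [-0.7, 0.4, -0.2]
grip_width: 0.0281
clock: 5.03
ee_pos: [0.528, 0.1501, 0.2001]
tcp_rot: [-180.0, 0.0, -17.4]
wrist_force: [-0.9, 0.9, -0.7]
grip_width: 0.0277
```

```bash
python3 -m pendant '{"twist":[[0,0,0],[0,0,0],[0,0,0],[0,0,0],[0,0,0]],"slide":[[0,0,0.2],[0,0,0.3],[0,0,0.3],[0,0,0.3],[0,0,0.4]],"fingers":[0,0,0,0,0]}' && python3 -m pendant '{"twist":[[0,0,0],[0,0,0],[0,0,0],[0,0,0],[0,0,0]],"slide":[[0,0,0.5],[0,0,0.5],[0,0,0.5],[0,0,0.3],[0,0,0]],"fingers":[0,0,0,0,0]}'
python3 - <<'E'
from h import *
s=r.get_state();print(s['wrist_force'],s['moment'],s['ee_pos'])
i=camera('wrist');crop(i,160,50,480,320,2.5,'pics/w4.png')
i=camera('side');crop(i,200,80,360,280,3,'pics/s4.png')
E
```

```text
clock: 5.65
ee_pos: [0.5278, 0.1499, 0.2761]
tcp_rot: [180.0, 0.0, -17.4]
wrist_force: [0.2, -0.6, -4.1]
grip_width: 0.0282
clock: 6.28
ee_pos: [0.5284, 0.1503, 0.3663]
tcp_rot: [-179.9, -0.1, -17.4]
wrist_force: [-0.3, -0.1, -4.0]
grip_width: 0.0274
[-0.34036022 -0.08194474 -4.04271074] [0.09856448 0.04851292 0.00772733] [0.52841132 0.15033789 0.36629516]
```

View pics/w4.png

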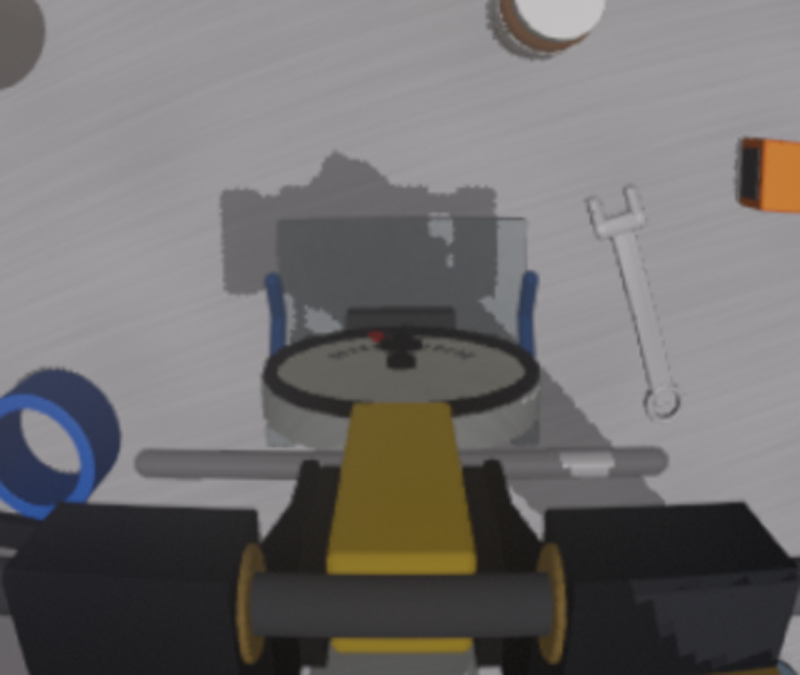

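View pics/s4.png

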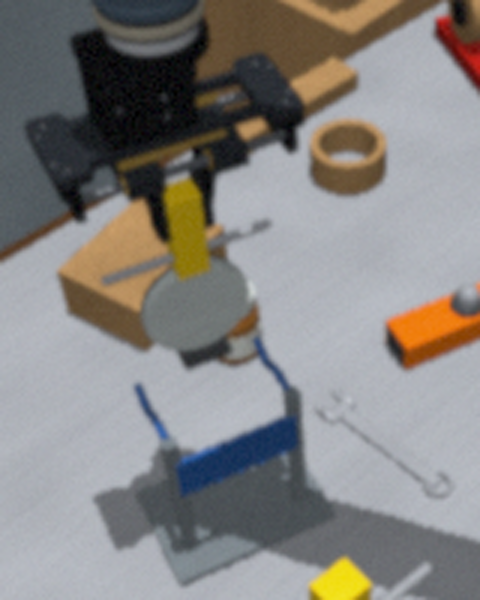

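```bash
python3 -m pendant '{"twist":[[0,0,0],[0,0,0],[0,0,0],[0,0,0],[0,0,0]],"slide":[[-0.05,-0.5,0],[-0.1,-0.9,0],[-0.1,-0.9,0],[-0.1,-0.9,0],[-0.1,-0.9,0]],"fingers":[0,0,0,0,0]}' && python3 -m pendant '{"twist":[[0,0,0],[0,0,0],[0,0,0],[0,0,0],[0,0,0]],"slide":[[-0.1,-0.9,0],[-0.1,-0.9,-0.2],[0,-0.6,-0.4],[0,-0.3,-0.4],[0,0,-0.2]],"fingers":[0,0,0,0,0]}'
python3 -m pendant '{"twist":[[0,0,0],[0,0,0],[0,0,0],[0,0,0]],"slide":[[0,0,-0.2],[0,0,0],[0,0,0],[0,0,0]],"fingers":[0,0,0,0]}'
python3 - <<'E'
from h import *
s=r.get_state();print(s['wrist_force'],s['tcp_rot'],s['ee_pos'])
p=wpose();np.save('w5pose.npy',np.c_[p[0],p[1]])
ims=[camera('wrist').astype(float) for _ in range(6)];i=np.mean(ims,0).astype(np.uint8);cv2.imwrite('pics/w5.png',i[:,:,::-1])
crop(i,220,120,420,270,4,'pics/w5c.png')
i=camera('side');cv2.imwrite('pics/s5f.png',i[:,:,::-1]);crop(i,300,80,420,230,4,'pics/s5.png')
i=camera('top');cv2.imwrite('pics/t5f.png',i[:,:,::-1])
E
```

```text
clock: 7.0
ee_pos: [0.5046, -0.0564, 0.3638]
tcp_rot: [180.0, 0.1, -17.4]
wrist_force: [0.8, 0.1, -3.9]
grip_width: 0.028
clock: 7.62
ee_pos: [0.4941, -0.191, 0.3026]
tcp_rot: [180.0, 0.3, -17.6]
wrist_force: [-0.1, 1.0, -3.5]
grip_width: 0.0278
clock: 8.12
ee_pos: [0.496, -0.1897, 0.2958]
tcp_rot: [180.0, -0.1, -17.4]
wrist_force: [0.3, -0.2, -3.1]
grip_width: 0.0275
[ 0.25825703 -0.16051518 -3.0786924 ] [ 1.79993155e+02 -8.11721006e-02 -1.73987805e+01] [ 0.49596871 -0.18968312  0.2957992 ]
```

View pics/w5c.png

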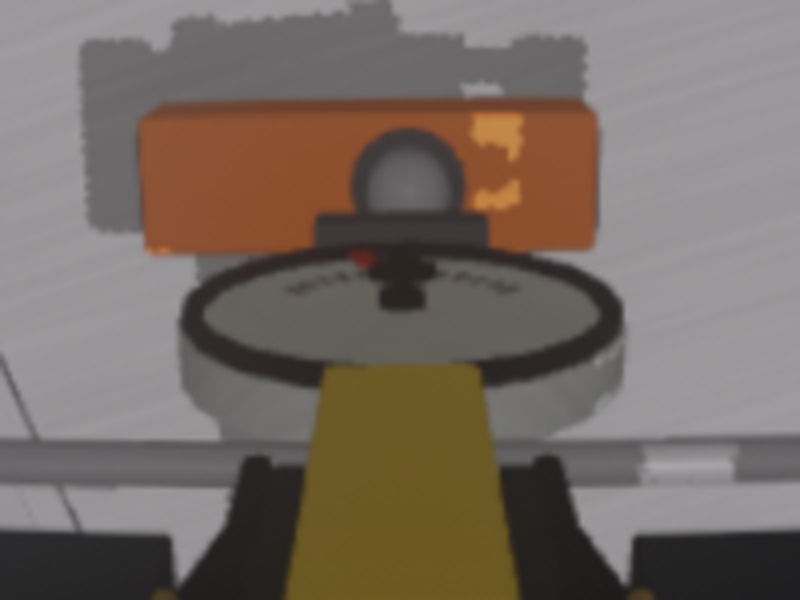

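View pics/s5.png

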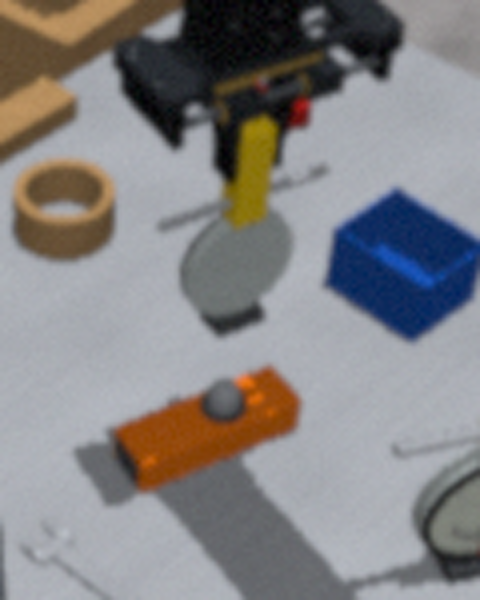

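```bash
python3 - <<'E'
from h import *
from scipy.optimize import least_squares
c=lambda u,v:np.array([220+u/4-.375,120+v/4-.375])
# gauge frame pts in gauge coords; tool: gauge x=tool x, gauge y=-tool y, z=-tool z
F=[((6,48,60),c(180,314),'u'),((6,-48,60),c(625,314),'u'),((15,22,12),c(316,215),'uv'),((15,-22,12),c(489,215),'uv'),
 ((6,0,12),c(402,243),'v'),((6,0,108),c(402,386),'v')]
# whole-image crossbar ends
def tf(q,X):
    Rg=R.from_euler('xyz',[q[3],q[4],0]).as_matrix();X=np.array(X)/1e3
    p=Rg@(X-[0,0,.149])+[q[0],q[1],q[2]]
    return np.array([p[0],-p[1],-p[2]])
def res(q):
    o=[]
    for X,uv,k in F:
        e=wproj_tool(tf(q,X))-uv
        if 'u' in k:o.append(e[0])
        if 'v' in k:o.append(e[1])
    o+=[q[0]*1e3/2,q[1]*1e3/1,q[3]*57/1,q[4]*57/2]
    return o
s=least_squares(res,np.zeros(5));print('x,y,z off mm',s.x[:3]*1e3,'lean,pitch deg',np.degrees(s.x[3:]));print(np.round(s.fun,2))
foot=tf(s.x,(0,0,0));m=np.load('w5pose.npy');p=(m[:,:3],m[:,3])
fw=p[0]@foot+p[1];print('foot tool',foot,'foot world',fw)
# collar: top edge z=.046 front (far, +x side): fit circle projection
for k,z in((c(351,190),.046),(c(466,190),.046),(c(408,127),.046),(c(408,145),.056)):print(watz(k,z,p))
cc=(watz(c(351,190),.046,p)+watz(c(466,190),.046,p))/2
fr=watz(c(408,127),.046,p);gx=p[0][:,0];print('collar from sides',cc,'from front',fr-0.02*gx)
# mark
Rg=None
for nm,uv in(('mark',c(361,258)),('hub',c(402,298))):
    o,d=wray_tool(uv);k=(s.x[0]+.0065-o[0])/d[0];q=o+k*d;print(nm,q, 'y',-q[1]*1e3-s.x[1]*1e3)
E
```

```text
x,y,z off mm [ 0.29765717 -0.15955997 -2.79204449] lean,pitch deg [-0.22622718 -0.33182078]
[ 0.17 -0.37 -0.34 -0.56  0.4  -0.54  1.11  0.05  0.15 -0.16 -0.23 -0.17]
foot tool [0.00116056 0.00074787 0.15178838] foot world [ 0.49705232 -0.19082541  0.1440127 ]
[ 0.50009532 -0.17350916  0.046     ]
[ 0.48841481 -0.21075127  0.046     ]
[ 0.51494434 -0.19841653  0.046     ]
[ 0.51072836 -0.19704078  0.056     ]
collar from sides [ 0.49425506 -0.19213021  0.046     ] from front [ 0.49585942 -0.19243613  0.04597167]
mark [ 0.00679766 -0.00949006  0.13063515] y 9.64962097025202
hub [0.00679766 0.00051891 0.09689093] y -0.35935013999382526
```

```bash
python3 -m pendant '{"twist":[[0,0,0],[0,0,0],[0,0,0],[0,0,0],[0,0,0]],"slide":[[-0.03,-0.03,-0.3],[0,0,-0.4],[0,0,-0.4],[0,0,-0.2],[0,0,0]],"fingers":[0,0,0,0,0]}' && python3 -m pendant '{"twist":[[0,0,0],[0,0,0],[0,0,0],[0,0,0]],"slide":[[0,0,0],[0,0,0],[0,0,0],[0,0,0]],"fingers":[0,0,0,0]}'
python3 - <<'E'
from h import *
p=wpose();np.save('w6pose.npy',np.c_[p[0],p[1]])
F=[];ims=[]
for _ in range(8):
    ims.append(camera('wrist').astype(float));F.append(r.get_state()['wrist_force'])
print(np.mean(F,0),np.std(F,0),p[1])
i=np.mean(ims,0).astype(np.uint8);cv2.imwrite('pics/w6.png',i[:,:,::-1])
crop(i,220,120,420,270,4,'pics/w6c.png')
i=camera('side');crop(i,300,80,420,230,4,'pics/s6.png')
E
```

```text
clock: 9.15
ee_pos: [0.4934, -0.1914, 0.2291]
tcp_rot: [-180.0, 0.1, -17.4]
wrist_force: [0.0, 0.7, -4.3]
grip_width: 0.0277
clock: 9.65
ee_pos: [0.4941, -0.1915, 0.2303]
tcp_rot: [180.0, -0.0, -17.4]
wrist_force: [-0.3, 0.3, -3.6]
grip_width: 0.0275
[ 0.0305394   0.0431378  -3.85105182] [0.28413229 0.45665294 0.29542896] [ 0.4941369  -0.19148978  0.23031186]
```

View pics/w6c.png

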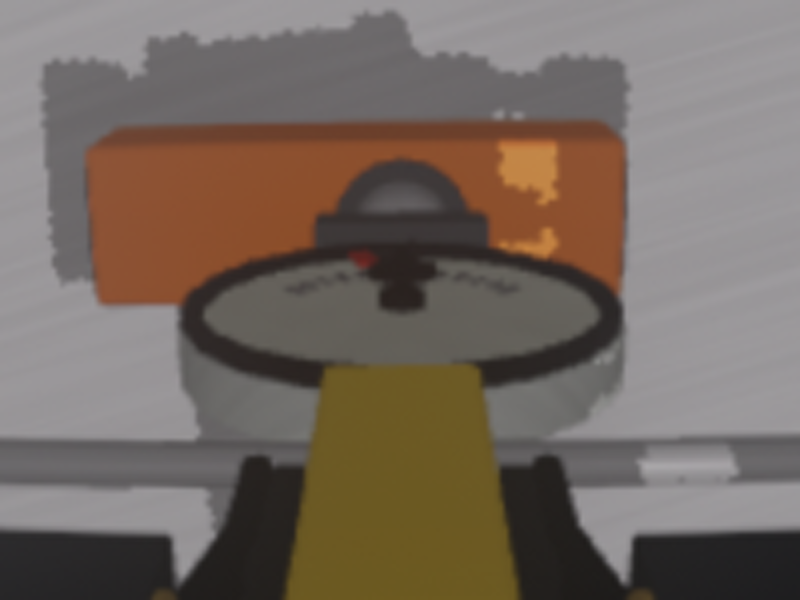

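View pics/s6.png

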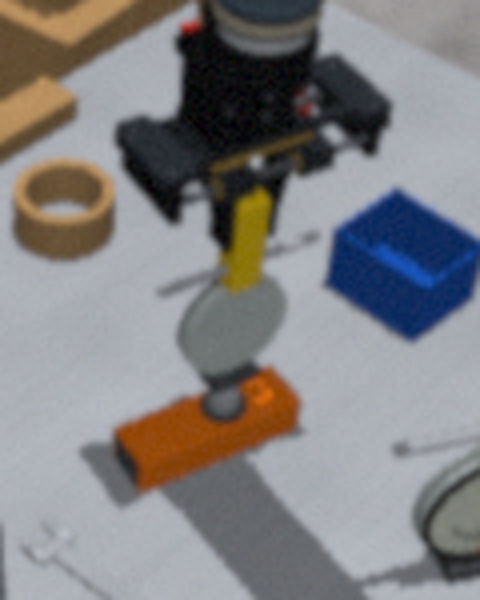

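```bash
python3 - <<'E'
from h import *
c=lambda u,v:np.array([220+u/4-.375,120+v/4-.375])
m=np.load('w6pose.npy');p=(m[:,:3],m[:,3])
foot=p[0]@np.array([.00116,.00075,.1518])+p[1]
fr=watz(c(402,158),.046,p);cc=fr-.02*p[0][:,0]
print(foot,cc, (foot-cc)@p[0])
a,b=watz(c(337,212),.046,p),watz(c(468,212),.046,p);print((a+b)/2,np.linalg.norm(a-b))
i=cv2.imread('pics/w6.png').astype(int);B,G,Rr=i[...,0],i[...,1],i[...,2]
w=np.clip(Rr-np.maximum(B,G)-25,0,None)*1.0;w[:175]=0;w[200:]=0;w[:,:295]=0;w[:,:]*=1
w[:,335:]=0
v,u=np.nonzero(w);print(u.min(),u.max(),v.min(),v.max(),(w*np.arange(640)).sum()/w.sum(),(w*np.arange(400)[:,None]).sum()/w.sum())
E
```

```text
[ 0.4950873  -0.19259374  0.07851257] [ 0.49574306 -0.19262461  0.04598979] [-0.00061828  0.00017098 -0.03252308]
[ 0.49979239 -0.19403978  0.046     ] 0.03756539610093495
295 313 175 186 301.2596599690881 180.25888717156104
```

```bash
python3 -m pendant '{"twist":[[0,0,0],[0,0,0],[0,0,0],[0,0,0],[0,0,0]],"slide":[[0.01,0,-0.08],[0,0,-0.06],[0,0,-0.04],[0,0,0],[0,0,0]],"fingers":[0,0,0,0,0]}'
python3 - <<'E'
from h import *
p=wpose();np.save('w7pose.npy',np.c_[p[0],p[1]])
F=[];ims=[]
for _ in range(8):
    ims.append(camera('wrist').astype(float));F.append(r.get_state()['wrist_force'])
print(np.mean(F,0),r.get_state()['moment'],p[1])
i=np.mean(ims,0).astype(np.uint8);cv2.imwrite('pics/w7.png',i[:,:,::-1])
crop(i,260,140,380,220,6.5,'pics/w7c.png')
i=camera('side');crop(i,300,80,420,230,4,'pics/s7.png')
E
```

```text
clock: 10.72
ee_pos: [0.4946, -0.1914, 0.2211]
tcp_rot: [180.0, -0.0, -17.4]
wrist_force: [0.6, -1.0, -4.1]
grip_width: 0.0277
[-0.25591308 -0.11813526 -3.86988145] [ 0.0169939   0.11043322 -0.0120378 ] [ 0.49462805 -0.19143587  0.22113368]
```

View pics/w7c.png

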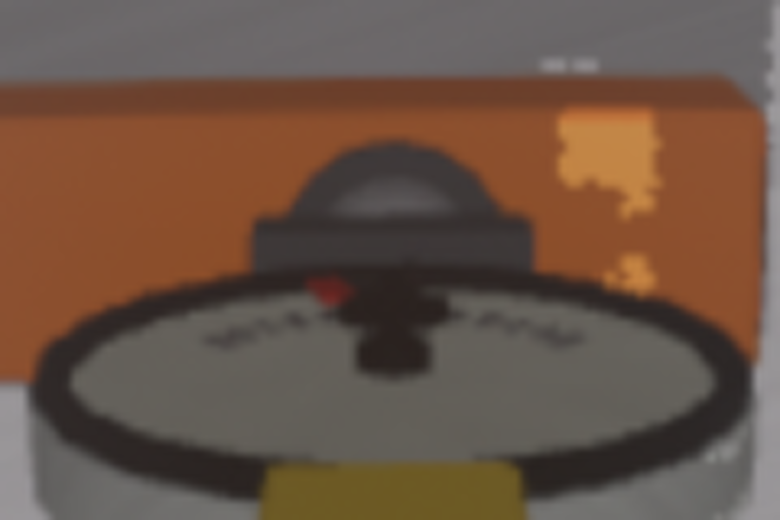

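View pics/s7.png

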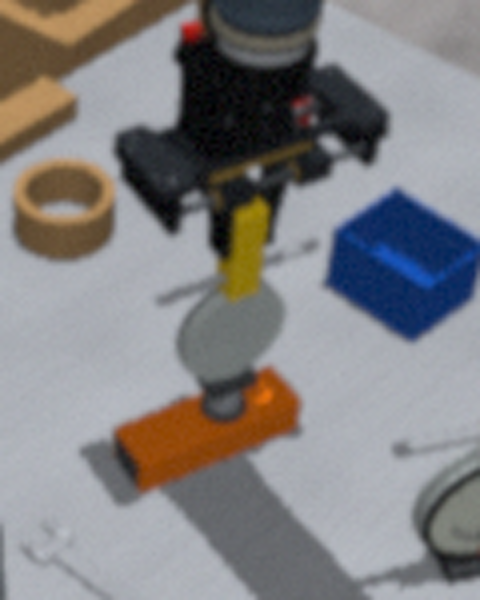

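No contact yet: the force still shows only the gauge's weight, −3.9 N. I'll creep down.

```bash
python3 -m pendant '{"twist":[[0,0,0],[0,0,0],[0,0,0],[0,0,0]],"slide":[[0,0,-0.03],[0,0,0],[0,0,0],[0,0,0]],"fingers":[0,0,0,0]}'
cat > f.py <<'E'
from h import *
F=[];Z=[]
for _ in range(5):
    camera('top');s=r.get_state();F.append(np.r_[s['wrist_force'],s['moment']]);Z.append(np.r_[s['ee_pos'],s['tcp_rot']])
print(s['clock'],np.round(np.mean(F,0),2),np.round(np.mean(Z,0),4))
E
python3 f.py
python3 -m pendant '{"twist":[[0,0,0],[0,0,0],[0,0,0],[0,0,0]],"slide":[[0,0,-0.03],[0,0,0],[0,0,0],[0,0,0]],"fingers":[0,0,0,0]}'; python3 f.py
```

```text
clock: 11.68
ee_pos: [0.4945, -0.1915, 0.2196]
tcp_rot: [180.0, 0.0, -17.4]
wrist_force: [1.1, -0.3, -3.8]
grip_width: 0.0282
11.925 [-0.14 -0.34 -3.82  0.04  0.05  0.01] [ 4.945000e-01 -1.915000e-01  2.196000e-01  1.799955e+02 -2.500000e-03
 -1.743130e+01]
clock: 12.42
ee_pos: [0.4946, -0.1915, 0.2182]
tcp_rot: [180.0, -0.0, -17.4]
wrist_force: [0.7, 0.2, -2.7]
grip_width: 0.0276
12.675 [-0.3  -0.11 -2.77  0.05  0.05  0.  ] [ 4.946000e-01 -1.915000e-01  2.181000e-01  1.799951e+02 -1.400000e-02
 -1.743170e+01]
```

```bash
python3 -m pendant '{"twist":[[0,0,0],[0,0,0],[0,0,0],[0,0,0],[0,0,0]],"slide":[[0,0,-0.03],[0,0,0],[0,0,0],[0,0,0],[0,0,0]],"fingers":[0,0,0,0,0]}'; python3 f.py
python3 -m pendant '{"twist":[[-0.24,0.075,0],[-0.24,0.075,0],[-0.24,0.075,0],[-0.24,0.075,0]],"slide":[[0.034,0.108,-0.002],[0.034,0.108,-0.006],[0.034,0.108,-0.01],[0.034,0.108,-0.014]],"fingers":[0,0,0,0]}'; python3 f.py
```

```text
clock: 13.3
ee_pos: [0.4947, -0.1915, 0.2167]
tcp_rot: [180.0, -0.0, -17.4]
wrist_force: [-0.0, -0.4, -0.5]
grip_width: 0.0279
13.55 [-0.55 -0.46 -1.09  0.06  0.02 -0.03] [ 4.946000e-01 -1.915000e-01  2.166000e-01  1.799965e+02 -1.260000e-02
 -1.743000e+01]
clock: 14.05
ee_pos: [0.5011, -0.1708, 0.2151]
tcp_rot: [171.8, -0.0, -17.5]
wrist_force: [-0.3, -1.3, -1.3]
grip_width: 0.0273
14.3 [ 0.47  1.86 -1.35  0.71 -0.17  0.02] [ 5.018000e-01 -1.687000e-01  2.149000e-01  1.720143e+02 -2.260000e-02
 -1.735110e+01]
```

```bash
cat > look.py <<'E'
from h import *
import sys
n=sys.argv[1]
p=wpose();np.save(f'{n}pose.npy',np.c_[p[0],p[1]])
i=np.mean([camera('wrist').astype(float) for _ in range(8)],0).astype(np.uint8);cv2.imwrite(f'pics/{n}.png',i[:,:,::-1])
crop(i,260,140,380,220,6.5,f'pics/{n}c.png')
i=camera('side');crop(i,310,90,400,200,5,f'pics/{n}s.png');print(r.get_state()['clock'])
E
python3 look.py w8
```

```text
14.75
```

View pics/w8c.png

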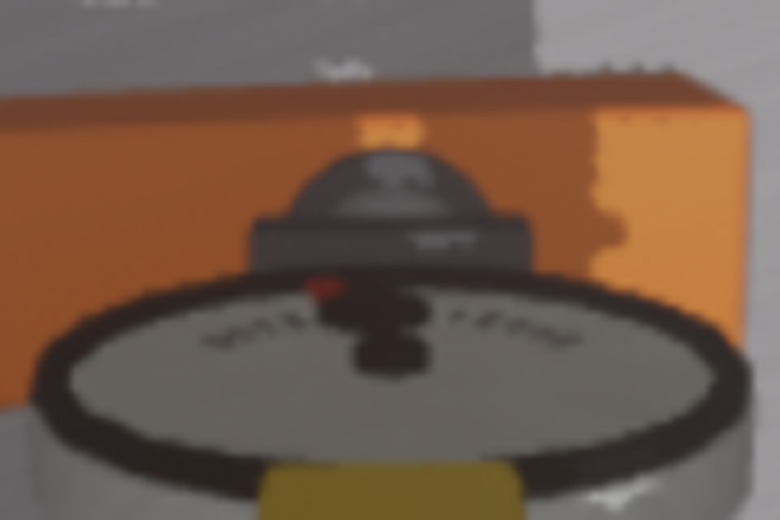

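View pics/w8s.png

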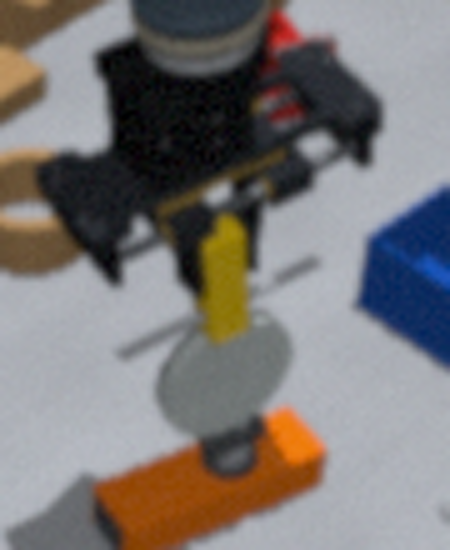

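```bash
cat > ov.py <<'E'
from h import *
import sys
name=sys.argv[1];degs=[float(a) for a in sys.argv[2].split(',')];q=[float(a) for a in sys.argv[3].split(',')] if len(sys.argv)>3 else [.3,-.16,-2.8,-.226,-.33]
def tf(X):
    Rg=R.from_euler('xyz',[q[3],q[4],0],degrees=True).as_matrix();X=np.array(X)/1e3
    p=Rg@(X-[0,0,.149])+np.array(q[:3])/1e3
    return np.array([p[0],-p[1],-p[2]])
S=14;u0,v0,w,h=292,172,54,40
i=cv2.imread(f'pics/{name}.png')
im=cv2.resize(i[v0:v0+h,u0:u0+w],None,fx=S,fy=S,interpolation=cv2.INTER_CUBIC);im=np.clip(im.astype(float)*2.2,0,255).astype(np.uint8)
raw=im.copy()
def px(X): return tuple(np.round((wproj_tool(tf(X))-[u0,v0]+.5)*S).astype(int))
for a in np.arange(0,360,3): cv2.circle(im,px((6,48*np.sin(np.radians(a)),60-48*np.cos(np.radians(a)))),1,(255,255,0),-1)
for d,col in zip(degs,[(0,255,0),(255,255,255),(255,0,255)]):
    t=np.radians(d)
    rad=np.array([0,np.sin(t),-np.cos(t)]);tan=np.array([0,np.cos(t),np.sin(t)]);c=np.array([6.3,0,60])
    pts=[px(c+rad*a+tan*b) for a,b in((32,-2.5),(32,2.5),(44,2.5),(44,-2.5))]
    cv2.polylines(im,[np.array(pts)],True,col,1)
cv2.imwrite(f'pics/{name}ov.png',im[:560]);cv2.imwrite(f'pics/{name}raw.png',raw)
E
python3 ov.py w7 14,16
```

```text
(no output)
```

View pics/w7ov.png

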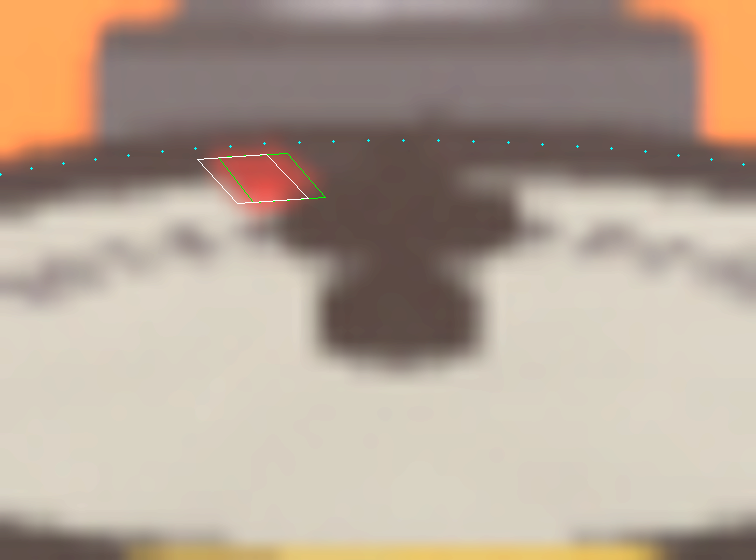

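View pics/w7raw.png

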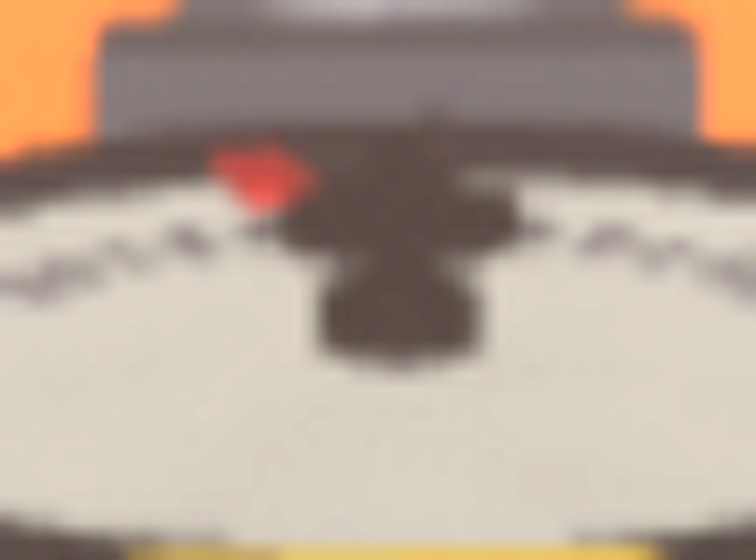

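```bash
python3 f.py
```

```text
15.0 [ 1.05  2.05 -1.65  1.22 -0.38 -0.  ] [ 5.014000e-01 -1.698000e-01  2.150000e-01  1.719637e+02 -2.630000e-02
 -1.743100e+01]
```

The sideways force is consistent with the tared gripper weight as the tool tilts, rather than contact, and Fz is steady. Continuing to about 14.5°.

```bash
python3 -m pendant '{"twist":[[-0.26,0.08,0],[-0.26,0.08,0],[-0.26,0.08,0],[0,0,0],[0,0,0]],"slide":[[0.036,0.115,-0.019],[0.036,0.115,-0.024],[0.036,0.115,-0.03],[0,0,0],[0,0,0]],"fingers":[0,0,0,0,0]}'; python3 -m pendant '{"twist":[[0,0,0],[0,0,0],[0,0,0],[0,0,0],[0,0,0]],"slide":[[0,0,0],[0,0,0],[0,0,0],[0,0,0],[0,0,0]],"fingers":[0,0,0,0,0]}';python3 f.py; python3 look.py w9; python3 ov.py w9 14,16
```

```text
clock: 15.62
ee_pos: [0.5066, -0.1531, 0.2114]
tcp_rot: [165.4, -0.1, -17.5]
wrist_force: [-0.3, 0.9, -1.0]
grip_width: 0.0284
clock: 16.25
ee_pos: [0.5067, -0.1528, 0.2113]
tcp_rot: [165.4, -0.0, -17.4]
wrist_force: [-0.3, 1.5, -1.3]
grip_width: 0.0277
16.5 [ 0.23  0.81 -0.95  0.54 -0.13 -0.01] [ 5.067000e-01 -1.528000e-01  2.113000e-01  1.654037e+02 -4.700000e-02
 -1.743150e+01]
16.95
```

View pics/w9raw.png

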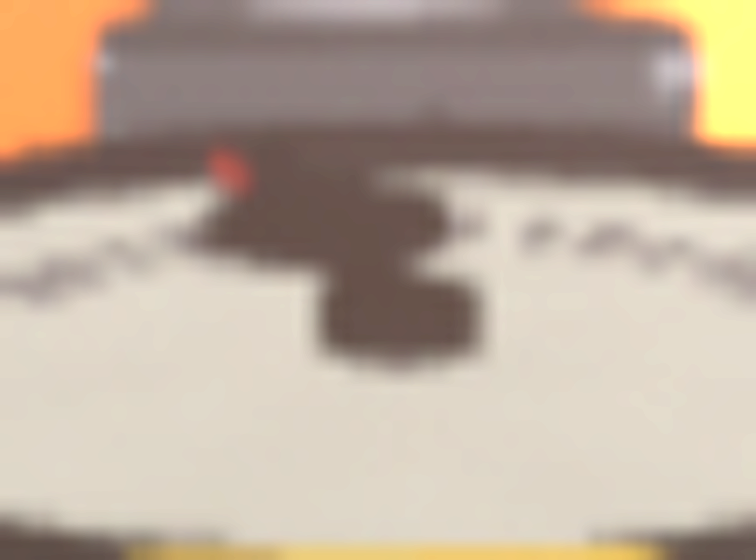

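View pics/w9s.png

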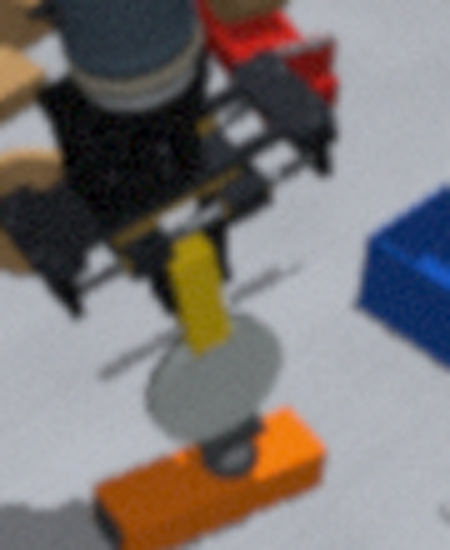

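View pics/w9c.png

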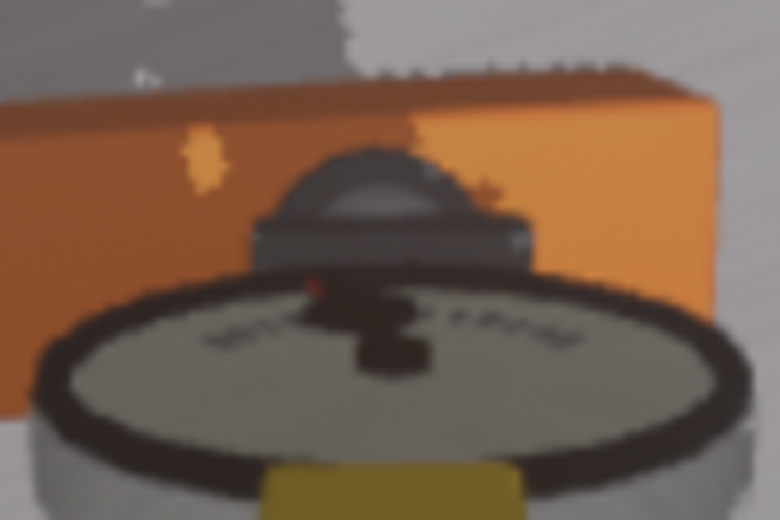

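```bash
python3 - <<'E'
from h import *
q=[.3,-.16,-2.8,-.226,-.33]
def tf(X):
    Rg=R.from_euler('xyz',[q[3],q[4],0],degrees=True).as_matrix();X=np.array(X)/1e3
    p=Rg@(X-[0,0,.149])+np.array(q[:3])/1e3
    return np.array([p[0],-p[1],-p[2]])
px=lambda X:np.round((wproj_tool(tf(X))-[292,172]+.5)*14)
for x in(6,8,10,12,14):
  print(x,[px((x,0,60-k)) for k in(0,10,20,25,30,38)],'w/mm',px((x,-5,40))[0]-px((x,5,40))[0])
E
python3 - <<'E'
import cv2,numpy as np
for n in('w7','w8','w9'):
    g=cv2.imread(f'pics/{n}.png').sum(2)
    for v in range(183,199):
        row=g[v,300:340]; print(n,v,' '.join('%3d'%k for k in row[:36]))
    print()
E
```

```text
6 [array([401., 341.]), array([402., 293.]), array([402., 249.]), array([403., 228.]), array([403., 208.]), array([403., 176.])] w/mm 153.0
8 [array([401., 309.]), array([402., 263.]), array([402., 220.]), array([403., 199.]), array([403., 179.]), array([403., 149.])] w/mm 153.0
10 [array([401., 278.]), array([402., 233.]), array([402., 190.]), array([403., 170.]), array([403., 151.]), array([403., 121.])] w/mm 153.0
12 [array([401., 247.]), array([402., 202.]), array([402., 161.]), array([403., 141.]), array([403., 122.]), array([403.,  93.])] w/mm 153.0
14 [array([401., 215.]), array([402., 172.]), array([402., 131.]), array([403., 112.]), array([403.,  93.]), array([403.,  65.])] w/mm 153.0
w7 183 117 117 117 116 118 117 122 146 153 153 153 155 145 133 123 120 120 116 114 111 110 110 113 115 118 120 123 124 125 126 124 127 124 122 123 122
w7 184 123 126 126 130 133 136 150 168 168 161 161 160 154 148 131 117 114 113 113 109 109 110 111 113 127 149 162 163 165 174 176 176 168 152 150 151
w7 185 166 184 193 206 222 224 231 234 209 182 179 175 156 140 126 112 110 110 109 110 110 110 
[... 6152 characters left out ...]
 294 288 229 136 119 120 119 119 120 119 121 119 122 145 221 287 294 295 294 294 294 294 295 294
w9 195 294 294 292 294 293 292 292 291 292 293 293 294 294 288 230 139 117 120 120 120 121 120 121 120 123 148 223 287 294 294 293 292 292 293 294 294
w9 196 292 292 292 294 291 291 291 291 291 292 293 293 293 288 242 166 133 127 127 127 126 126 127 129 133 165 230 285 291 292 292 294 293 294 294 294
w9 197 290 290 291 291 291 291 291 291 292 292 293 294 292 290 266 230 207 185 180 168 161 166 180 184 202 226 257 285 291 289 291 292 293 293 294 293
w9 198 288 288 289 289 290 291 291 291 291 292 291 292 293 291 288 285 277 253 248 234 224 231 249 253 273 283 286 288 290 290 291 291 291 291 292 294
```

```bash
python3 - <<'E'
from h import *
from scipy.optimize import brentq
q=[.3,-.16,-2.8,-.226,-.33]
def tf(X):
    Rg=R.from_euler('xyz',[q[3],q[4],0],degrees=True).as_matrix();X=np.array(X)/1e3
    p=Rg@(X-[0,0,.149])+np.array(q[:3])/1e3
    return np.array([p[0],-p[1],-p[2]])
def pt(d,a,b,x=6.3):
    t=np.radians(d);return wproj_tool(tf((x,np.sin(t)*a+np.cos(t)*b,60-np.cos(t)*a+np.sin(t)*b)))
def edge_u(d,v,b,x=6.3):
    f=lambda a:pt(d,a,b,x)[1]-v
    a=brentq(f,10,60);return pt(d,a,b,x)[0],a
for n in('w5','w6','w7','w8','w9'):
    i=cv2.imread(f'pics/{n}.png').astype(float)
    D=i[...,2]-(i[...,1]+i[...,0])/2
    print(n)
    for v in range(180,189):
        row=D[v,300:326]
        k=row.argmax();mx=row[k];
        if mx<25: continue
        base=np.median(row[:4]);th=(base+mx)/2
        j=k
        while row[j]>th and j>0:j-=1
        ul=300+j+(th-row[j])/(row[j+1]-row[j])
        j=k
        while row[j]>th and j<25:j+=1
        ur=300+j-(th-row[j])/(row[j-1]-row[j])
        try:
            ang=brentq(lambda d:edge_u(d,v,2.5)[0]-ul,0,40);a=edge_u(ang,v,2.5)[1]
            angr=brentq(lambda d:edge_u(d,v,-2.5)[0]-ur,0,40)
        except Exception as e: ang=a=angr=np.nan
        print(v,'max',round(mx),'uL %.2f uR %.2f  ang from left %.1f right %.1f at r=%.1f'%(ul,ur,ang,angr,a))
E
```

```text
w5
182 max 28 uL 307.11 uR 312.00  ang from left nan right nan at r=nan
183 max 49 uL 306.67 uR 312.58  ang from left 14.8 right 13.9 at r=43.1
184 max 55 uL 307.17 uR 313.43  ang from left 15.3 right 13.9 at r=39.3
185 max 63 uL 308.20 uR 313.03  ang from left 15.0 right 15.9 at r=35.5
186 max 52 uL 308.61 uR 312.43  ang from left 15.8 right 18.6 at r=32.0
w6
182 max 28 uL 307.11 uR 311.95  ang from left nan right nan at r=nan
183 max 50 uL 306.68 uR 312.64  ang from left 14.8 right 13.9 at r=43.1
184 max 56 uL 307.18 uR 313.48  ang from left 15.3 right 13.9 at r=39.3
185 max 65 uL 308.24 uR 313.03  ang from left 15.0 right 15.9 at r=35.5
186 max 54 uL 308.62 uR 312.42  ang from left 15.8 right 18.6 at r=32.0
w7
182 max 28 uL 306.97 uR 311.93  ang from left nan right nan at r=nan
183 max 50 uL 306.68 uR 312.65  ang from left 14.8 right 13.9 at r=43.1
184 max 56 uL 307.18 uR 313.47  ang from left 15.3 right 13.9 at r=39.3
185 max 65 uL 308.24 uR 313.04  ang from left 15.0 right 15.9 at r=35.5
186 max 54 uL 308.63 uR 312.45  ang from left 15.7 right 18.5 at r=32.0
w8
183 max 50 uL 306.55 uR 312.10  ang from left 15.0 right 14.6 at r=43.1
184 max 54 uL 306.73 uR 312.02  ang from left 15.9 right 15.9 at r=39.5
185 max 42 uL 307.08 uR 311.83  ang from left 16.7 right 17.7 at r=35.9
w9
183 max 36 uL 306.40 uR 308.93  ang from left 15.1 right 18.7 at r=43.2
184 max 40 uL 306.72 uR 309.41  ang from left 15.9 right 19.6 at r=39.5
185 max 26 uL 307.04 uR 309.73  ang from left 16.8 right 20.9 at r=35.9
```

```bash
python3 - <<'E'
from h import *
i=np.mean([camera('wrist').astype(float) for _ in range(16)],0);np.save('w10.npy',i)
c=i[174:200,296:340];c=np.clip((c-25)*4,0,255).astype(np.uint8)
cv2.imwrite('pics/w10e.png',cv2.resize(c[:,:,::-1],None,fx=17,fy=17,interpolation=cv2.INTER_CUBIC))
a=cv2.imread('pics/w7.png').astype(float)[...,::-1]
c=np.clip((a[174:200,296:340]-25)*4,0,255).astype(np.uint8)
cv2.imwrite('pics/w7e.png',cv2.resize(c[:,:,::-1],None,fx=17,fy=17,interpolation=cv2.INTER_CUBIC))
for v in range(176,186): print(v,np.round(i[v,300:330].sum(1)).astype(int))
E
```

```text
176 [188 181 181 181 180 181 181 181 181 181 182 182 181 182 182 182 182 182
 184 184 184 184 184 184 184 185 185 186 185 185]
177 [185 183 183 183 183 183 183 184 184 184 184 184 184 185 185 185 185 185
 185 185 186 186 185 185 185 186 186 186 186 187]
178 [182 182 182 182 181 183 182 182 182 183 182 183 183 183 183 184 184 184
 184 184 184 184 183 183 184 185 185 186 185 186]
179 [182 181 181 180 180 181 181 181 180 180 181 181 181 180 181 182 181 182
 182 183 182 179 172 172 179 183 184 184 184 184]
180 [181 176 174 172 170 169 169 167 166 166 165 164 164 164 164 164 164 164
 165 166 164 161 152 153 161 166 166 167 167 167]
181 [169 159 156 151 146 146 146 141 139 138 136 132 132 134 133 134 134 134
 135 136 135 135 134 134 135 136 136 137 137 138]
182 [132 130 130 130 128 129 130 136 133 126 124 124 126 130 131 131 132 132
 134 133 132 133 134 133 133 133 134 133 134 134]
183 [126 126 126 127 127 127 133 154 151 135 124 123 124 127 130 131 132 132
 134 137 137 140 144 144 144 146 145 144 141 140]
184 [131 134 135 139 142 146 158 171 166 147 127 122 122 124 125 127 128 128
 142 163 174 185 206 212 217 219 220 213 191 189]
185 [174 194 200 216 231 233 232 201 168 142 126 121 122 122 123 123 123 124
 136 152 163 173 195 219 255 269 270 268 257 255]
```

View pics/w10e.png

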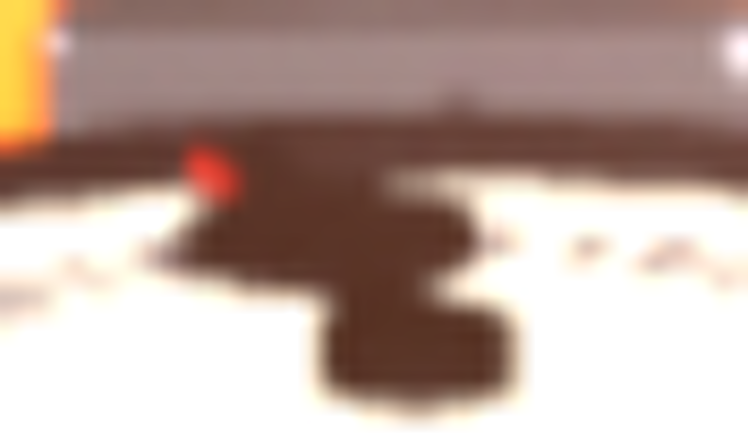

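View pics/w7e.png

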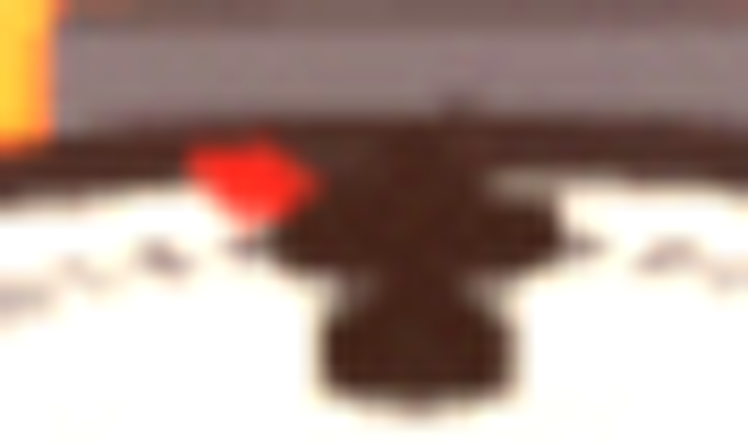

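```bash
python3 - <<'E'
from h import *
q=[.3,-.16,-2.8,-.226,-.33]
def tf(X):
    Rg=R.from_euler('xyz',[q[3],q[4],0],degrees=True).as_matrix();X=np.array(X)/1e3
    p=Rg@(X-[0,0,.149])+np.array(q[:3])/1e3
    return np.array([p[0],-p[1],-p[2]])
def pt(d,a,b,x=6.3):
    t=np.radians(d);return wproj_tool(tf((x,np.sin(t)*a+np.cos(t)*b,60-np.cos(t)*a+np.sin(t)*b)))
for x in(7.5,8.5,9.5):
  for d in(0,8,13.5,14.5,15.5,16.5): print(x,d,[tuple(np.round(pt(d,a,0,x),1)) for a in(30,34,38)])
print([tuple(np.round(pt(14.5,a,0),1)) for a in(32,38,44)])
E
```

```text
7.5 0 [(np.float64(320.3), np.float64(184.8)), (np.float64(320.3), np.float64(183.7)), (np.float64(320.3), np.float64(182.6))]
7.5 8 [(np.float64(315.9), np.float64(184.9)), (np.float64(315.4), np.float64(183.8)), (np.float64(314.9), np.float64(182.7))]
7.5 13.5 [(np.float64(312.9), np.float64(185.0)), (np.float64(312.0), np.float64(184.0)), (np.float64(311.2), np.float64(182.9))]
7.5 14.5 [(np.float64(312.3), np.float64(185.1)), (np.float64(311.4), np.float64(184.0)), (np.float64(310.5), np.float64(182.9))]
7.5 15.5 [(np.float64(311.8), np.float64(185.1)), (np.float64(310.8), np.float64(184.0)), (np.float64(309.8), np.float64(183.0))]
7.5 16.5 [(np.float64(311.3), np.float64(185.2)), (np.float64(310.2), np.float64(184.1)), (np.float64(309.2), np.float64(183.0))]
8.5 0 [(np.float64(320.3), np.float64(183.8)), (np.float64(320.3), np.float64(182.7)), (np.float64(320.3), np.float64(181.6))]
8.5 8 [(np.float64(315.9), np.float64(183.9)), (np.float64(315.4), np.float64(182.8)), (np.float64(314.9), np.float64(181.7))]
8.5 13.5 [(np.float64(312.9), np.float64(184.0)), (np.float64(312.0), np
[... 642 characters left out ...]
np.float64(181.8)), (np.float64(314.8), np.float64(180.7))]
9.5 13.5 [(np.float64(312.9), np.float64(183.0)), (np.float64(312.0), np.float64(181.9)), (np.float64(311.1), np.float64(180.9))]
9.5 14.5 [(np.float64(312.3), np.float64(183.0)), (np.float64(311.4), np.float64(182.0)), (np.float64(310.5), np.float64(180.9))]
9.5 15.5 [(np.float64(311.8), np.float64(183.1)), (np.float64(310.8), np.float64(182.0)), (np.float64(309.8), np.float64(181.0))]
9.5 16.5 [(np.float64(311.2), np.float64(183.1)), (np.float64(310.2), np.float64(182.1)), (np.float64(309.1), np.float64(181.0))]
[(np.float64(311.9), np.float64(185.7)), (np.float64(310.5), np.float64(184.1)), (np.float64(309.2), np.float64(182.6))]
```

```bash
python3 f.py; python3 - <<'E'
from h import *
i=camera('top');crop(i,120,120,500,280,2,'pics/t_end.png')
s=r.get_state();print(s['clock'],s['wrist_force'],s['grip_width'],s['tcp_rot'])
E
```

```text
18.0 [ 0.09 -0.25 -1.07  0.26 -0.05 -0.  ] [ 5.067000e-01 -1.527000e-01  2.113000e-01  1.654141e+02 -4.820000e-02
 -1.742810e+01]
18.05 [-0.57029623 -0.61573111 -0.86459131] 0.027728861676788202 [ 1.65415626e+02 -4.99795289e-02 -1.74276800e+01]
```

View pics/t_end.png

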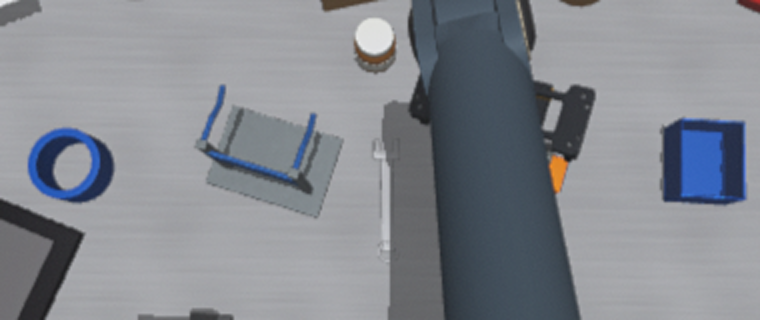

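The hanger is empty and the tape roll, bin, jar and spanner are in place. The state is steady, so I'm handing in.

```bash
python3 -c "
from workcell import r
print(r.hand_in())"
```

```text
the job is handed in; nothing more can be done
None
```

I lifted the small gauge off its hanger by the yellow handle and stood it on the middle of the stud. I then rocked it about 14.6° towards its +y side and handed it in at about 18 s, still gripped. The hand-in reported no verdict.

**Last checks**
- **Angle:** The tool leans 14.6°. The wrist camera puts the red mark at about 14.5° and the pointer at about 14.4°, each good to roughly half a degree. The bob hid part of the mark, and the tip showed only faintly against the dark rim. Row-by-row edge readings of the mark before the rock ran from about 14° to 16°, apart from rows the bob hid.
- **Contact:** The stud was pressed lightly, at nearly 3 N and about 2.6 mm down. The foot was within about 1 mm of the stud's middle before the rock.
- **Surroundings:** The hanger was empty, and the tape roll, bin, jar and spanner looked undisturbed in the final top view.

**Disagreements**
- **Foot height:** Contact came about 2.6 mm lower than the camera fit predicted. I trusted the force reading.
- **Sideways force:** It read about 2 N partway through the rock and faded to near zero by the end. I first put it down to the tared gripper weight, but the fading doesn't fit that, so the cause is unknown.

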